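# Seat the twin-cup caddy on the shaker's locating pin

## Task

One of the two shaker bases has the slim locating pin fitted; the other is blanked off with the thick bolt. Pick the twin-cup caddy up by its fin, set it lengthwise along the base that has the pin, slide it along over the hidden pin until it drops on, then press it all the way down against the springs, and finish while still gripping the fin and holding it pressed down, leaving everything else where it stands.

Things in the scene. Friction and masses are not known exactly. Their poses are not given: they have to be found in the camera images.
- caddy: grey plastic twin-cup caddy, about 0.3 kg: flat block 140 (its x) x 56 (y) x 30 mm high; on top an upright fin handle, and at 46 mm either side of the middle along x an empty cup ring, 44 mm across, rising to 44 mm above the underside. Origin: centre of the underside, x along the fin, z up; both ways round alike. Starts upright on the bench between the bases.
- caddy_fin (a point): middle of the caddy's fin handle, 49 mm above the underside. The fin is 44 mm long (caddy x), 16 mm thick (caddy y), from 30 to 68 mm above the underside
- caddy_bore (a point): mouth of the caddy's round blind bore, in the middle of its flat underside, hidden from above: 14.5 mm in diameter, 24 mm deep. Held level, the block slides on the pin's flat top and drops when the bore comes over the pin
- foot_1: left-hand shaker base, fixed: housing 210 (its x) x 100 (y) mm with a sprung aluminium platen 186 x 86 mm, flat top 34 mm above the bench. A dark slot along its x axis runs through the middle. Origin: underside centre, z up. In its slot stands either the slim pin or the thick bolt. 
- foot_2: right-hand shaker base, fixed: housing 210 (its x) x 100 (y) mm with a sprung aluminium platen 186 x 86 mm, flat top 34 mm above the bench. A dark slot along its x axis runs through the middle. Origin: underside centre, z up. In its slot stands either the slim pin or the thick bolt. 
- slot_1 (a point): middle of foot_1's dark slot (56 mm long, along the base's x), at platen top. The fitted pin or bolt stands on the slot's line, anywhere within 20 mm either way of this point. Slim pin: rigid steel, 10 mm diameter, tip tapering over its last 3 mm to 5 mm, top 14 mm above the platen; its exact place is not given: see it, or feel the caddy drop
- slot_2 (a point): middle of foot_2's dark slot (56 mm long, along the base's x), at platen top. The fitted pin or bolt stands on the slot's line, anywhere within 20 mm either way of this point. Slim pin: rigid steel, 10 mm diameter, tip tapering over its last 3 mm to 5 mm, top 14 mm above the platen; its exact place is not given: see it, or feel the caddy drop
- platen_1 (a joint): platen of foot_1: 0 = up, grows as it is pressed down, 0.006 m = stop. Spring: starts to move at about 6 N, about 12 N at the stop; the caddy's own weight does not move it.
- platen_2 (a joint): platen of foot_2: 0 = up, grows as it is pressed down, 0.006 m = stop. Spring: starts to move at about 6 N, about 12 N at the stop; the caddy's own weight does not move it.
- bolt: thick steel blanking bolt, round flat head 28 mm across, top 48 mm above the bench, clamped in the slot of the base that is out of use (foot_1 or foot_2, varies); the bore cannot pass over it. The slim pin is in the other base. Origin: on its axis at bench height.
- beaker: clear plastic beaker, 64 mm across, 75 mm tall, standing; origin: centre of underside. Bystander.
- tin: closed steel tin with paper label, 74 mm across, 85 mm tall, standing; origin: centre of underside. Bystander.
- jar: closed glass jar, 60 mm across, 80 mm tall, standing; origin: centre of underside. Bystander.
- spatula: mixing spatula lying flat. Bystander.
- pot: open white plastic pot, 100 mm across, 100 mm tall, standing; origin: centre of underside. Bystander.
- collar: plain steel ring lying flat, 52 mm outside, 14 mm high; origin: centre of underside. Bystander.
- brush: paint brush lying flat. Bystander.
Things that resemble listed ones, but are neither listed nor needed, are in the scene too. There is more than one size of the caddy; the one meant has the size given above.

How it is judged:
By the outcome, as a careful person would: the job done as asked, in the order asked, and still so for the second after the job is handed in, while the arm keeps its last pose, push and grip.
It also fails if it takes over 53 s, if anything falls off the work surface, if the arm or the gripper's body presses on something with over 40 N, if the wrist force passes 120 N, or if a joint passes its speed limit or range.

## Robot

A 6-joint arm with a two-finger parallel gripper is mounted at the origin on the work surface. World frame = base frame: x ahead of the robot, y to its left, z up, the work surface at z = 0. Lengths are in m, angles in rad, forces in N, time in s.
With the tool pointing down it reaches from about 0.375 to 0.9 m from the base axis. Payload 3.1 kg.
Tool frame: the origin (TCP) lies midway between the tips of the shut fingers; the grasp point (between the pads) lies 19 mm behind it; z points along the fingers, y is the direction in which the jaws open and shut (so a half turn about z gives the same grasp; the last joint's range is limited). The gripper opens to 87 mm and grips with 3 to 60 N. Pads are 19 mm wide; open, the fingers measure 117 mm over their backs; the gripper's body (75 mm by 190 mm) begins 51 mm behind the grasp point.
Start: joints at [0.963, 0.527, 1.433, -0, 1.181, -0.178], TCP at [0.26, 0.568, 0.223] pointing down, gripper open.
Joint ranges: [-3.08, 3.08], [-0.75, 2.2], [0.22, 2.44], [-1.43, 4.57], [0, 2.65], [-2.85, 2.85]. Speed limits (rad/s): [2.79, 2.79, 3.14, 3.14, 3.14, 3.14].

## Interface

Orientations are given as a rotation vector (axis times angle).
In Python, from workcell import r, optics gives the robot as it stands. The module is installed in compiled form; this text tells all that it offers.
- The arm moves only by the tool apply_moves, never from a script. Its arguments are lists of equal length, an entry for each row: "dr": the turn, a rotation vector about the world's x, y, z in degrees, a list of three; "travel": the shift along the world's x, y, z in m, a list of three; "fingers": the opening, from -1 (shut) to 1 (fully open). A call has 1 to 5 rows; each row is the pose to reach, as a shift and turn from the pose measured when the call began; what a row does not reach only later rows make up. A row lasts 1/10 s, in which the tool goes at most 50 mm and 8.59 degrees, less where a joint would pass 70% of its speed; a pose out of reach is approached as far as the arm can. A call with a gripper value outside its range is refused whole. The fingers move at their own pace and stop on an object; "squeeze" is the grip in N (left out, the last holds). Time passes only in rows, so rows that repeat a pose let the fingers close. It gives the time, the measured TCP pose, the force and the opening at its end, in the units of the state.
- r.observe(): the state, without advancing time (a new reading comes with each control period).
- optics.snapshot(name): name is "side" or "top" or "wrist"; returns the picture (420x560x3 uint8, red, green, blue); there is no depth.
- optics.calibration(name): a dict with "fx", "fy", "cx", "cy" (pixels), "origin" and "rotation" of the camera in the world. Camera axes: x right, y down, z forward; pixel columns grow to the right and rows downward; lengths in m; the calibration is good to about 2 mm. A picture is of the moment at which its call begins: read the wrist's pose just before it. calibration takes no time and is no camera call; for the wrist camera it gives the pose at the moment of the call.
- r.job_done(): hands the job in, once; it reports no verdict.
The state is a dict: "clock": time; "qpos": joint angles; "qvel": joint speeds; "effort": joint torques, N m; "eef_pos": TCP position; "orientation": TCP orientation; "ft_force": force on the tool from outside, world axes, zero at the start; "ft_torque": the same for the moment, N m; "grip_width": finger opening in m.
Only numpy, scipy, OpenCV 4.12 (cv2) and the standard library are available. Lean on these libraries where they do the work, as an engineer would, in place of code of your own. Each camera call takes 0.05 s, during which the arm holds its last target. There are 200 camera calls.

## Working session

There is one attempt and no reset: what is moved stays moved. The work goes in short steps, Python scripts to look and compute and a tool call to move; the robot and the scene stay as the last step left them, time stands still between calls to the robot, and variables do not carry over. Pictures are saved under pics/ and viewed, about 8 in all and at most 12, crops included, and the job is handed in when it is done.

Besides the shell and the picture viewer there is one more tool, called after ">>>" by a JSON object that holds its "api" and its "payload", one argument or row to a line. apply_moves: Moves the arm, as the interface text tells. Its arguments: {"type":"object","properties":{"dr":{"type":"array"},"travel":{"type":"array"},"fingers":{"type":"array"},"squeeze":{"type":"number"}},"required":["dr","travel","fingers"]}

```bash
mkdir -p pics
cat > h.py <<'E'
import numpy as np, cv2
from workcell import r, optics
def save(n,img,crop=None,s=1):
    if crop: x0,y0,x1,y1=crop; img=img[y0:y1,x0:x1]
    cv2.imwrite('pics/'+n,cv2.cvtColor(cv2.resize(img,None,fx=s,fy=s,interpolation=cv2.INTER_CUBIC),cv2.COLOR_RGB2BGR))
def ray(c,u,v):
    return np.array(c['origin']),np.array(c['rotation'])@np.array([(u-c['cx'])/c['fx'],(v-c['cy'])/c['fy'],1])
def atz(c,u,v,z):
    o,d=ray(c,u,v); return o+d*(z-o[2])/d[2]
def proj(c,p):
    q=np.array(c['rotation']).T@(np.array(p)-np.array(c['origin'])); return c['fx']*q[0]/q[2]+c['cx'],c['fy']*q[1]/q[2]+c['cy']
def tri(c1,p1,c2,p2):
    o1,d1=ray(c1,*p1);o2,d2=ray(c2,*p2)
    s=np.linalg.lstsq(np.c_[d1,-d2],o2-o1,rcond=None)[0]
    a=o1+s[0]*d1;b=o2+s[1]*d2
    return (a+b)/2,np.linalg.norm(a-b)
E
python3 - <<'E'
from h import *
a=optics.snapshot('top');b=optics.snapshot('side')
np.save('top.npy',a);np.save('side.npy',b)
save('top.png',a,None,1.4);save('side.png',b,None,1.4)
for n in('top','side','wrist'):print(n,optics.calibration(n))
print(r.observe())
E
```

```text
top {'fx': 450.4379313227542, 'fy': 450.4379313227542, 'cx': 281.34508624523255, 'cy': 215.91622859125968, 'origin': array([ 0.30572226, -0.00250479,  1.46521526]), 'rotation': array([-2.11400597,  2.17236802, -0.14115233])}
side {'fx': 380.4690492163293, 'fy': 380.4690492163293, 'cx': 274.1532161784072, 'cy': 206.17101739042855, 'origin': array([ 0.10285142, -0.59140658,  0.82356707]), 'rotation': array([-2.32845066,  0.65470002, -0.28048083])}
wrist {'fx': 311.10657720142495, 'fy': 311.10657720142495, 'cx': 281.205789789216, 'cy': 207.79855978468626, 'origin': array([0.19083206, 0.59872641, 0.38319962]), 'rotation': array([2.43796182, 1.56592525, 0.21820166])}
{'clock': 0.1, 'qpos': array([ 9.62463675e-01,  5.28383993e-01,  1.43374797e+00, -7.11889743e-06,
        1.18136200e+00, -1.78520142e-01]), 'qvel': array([-9.37811413e-05, -1.65170879e-03, -4.27294262e-03, -1.15135941e-03,
        7.83274681e-04, -1.09302256e-03]), 'effort': array([-3.69093068e-04, -4.40988564e+01, -1.77149642e+01,  6.34453073e-02,
        5.34398295e-02, -5.87986347e-05]), 'eef_pos': array([0.26005577, 0.56762953, 0.22167117]), 'orientation': array([-6.69804426e-01, -3.06861824e+00,  2.76172026e-03]), 'ft_force': array([0.04810437, 0.33614983, 0.45101314]), 'ft_torque': array([ 0.04363034,  0.04365139, -0.02396705]), 'grip_width': 0.08703981698076028}
```

View pics/top.png

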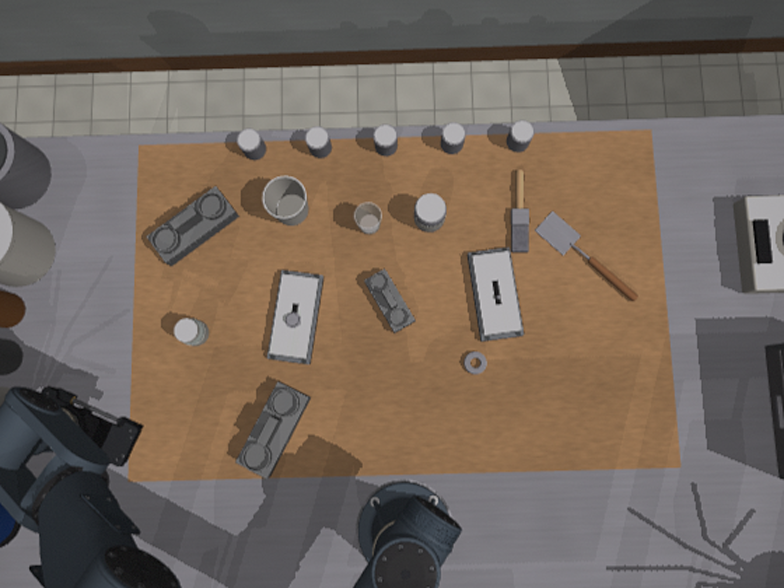

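View pics/side.png

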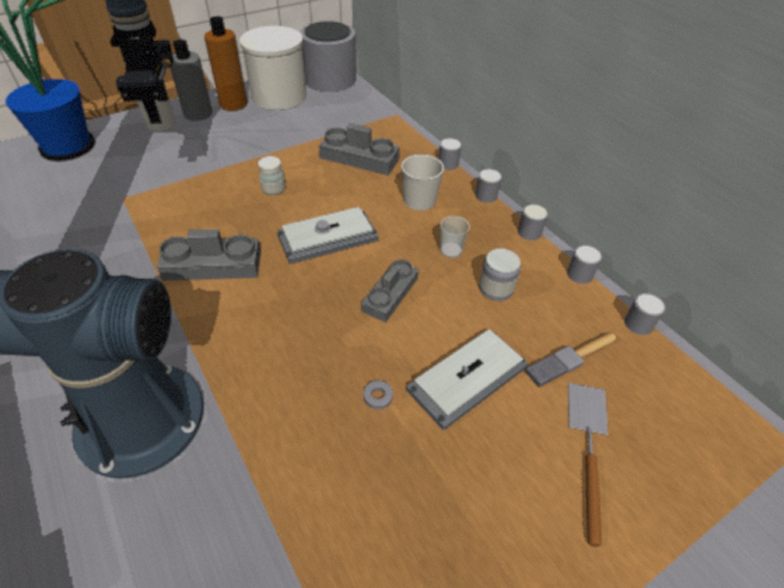

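The top view (1.4x) shows three caddy-like blocks. Large ones stand at (195,225) and (273,428), and a small one at (388,300) between the bases. The left base has a round bolt head at (292,320). The right base has a small pin in its slot at (497,295). My choice is the small caddy and the right base, which I'll check in an enlarged crop.

```bash
sed -i "s/np.array(c\['rotation'\])/R(c)/g" h.py
cat >> h.py <<'E'
def R(c): return cv2.Rodrigues(np.array(c['rotation']))[0]
E
python3 - <<'E'
from h import *
a=np.load('top.npy');b=np.load('side.npy')
A=cv2.resize(a[170:260,250:390],None,fx=5.6,fy=5.6,interpolation=cv2.INTER_CUBIC)
save('ctop.png',A)   # 784x504; origin(250,170) scale5.6
B=cv2.resize(b[180:310,250:390],None,fx=4.6,fy=4.6,interpolation=cv2.INTER_CUBIC)
save('cside.png',B)
c=optics.calibration('top')
for n,u,v,z in [('small',365,270,.03),('small2',412,330,.03),('big1',195,187,.0),('f2',497,294,.034),('f1',295,316,.034)]:
    print(n,atz(c,u/1.4,v/1.4,z))
E
```

```text
small [0.58777439 0.07409434 0.03      ]
small2 [ 0.44528213 -0.03049446  0.03      ]
big1 [0.80975061 0.48297055 0.        ]
f2 [ 0.52232761 -0.22766168  0.034     ]
f1 [0.48443563 0.2363388  0.034     ]
```

View pics/ctop.png

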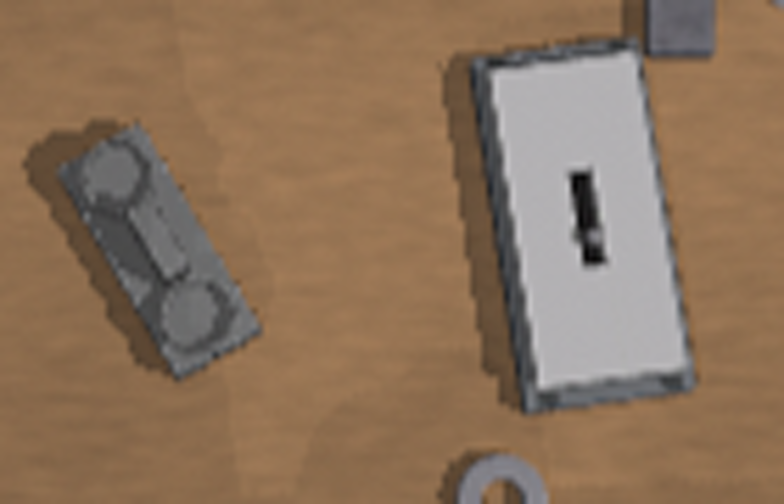

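View pics/cside.png

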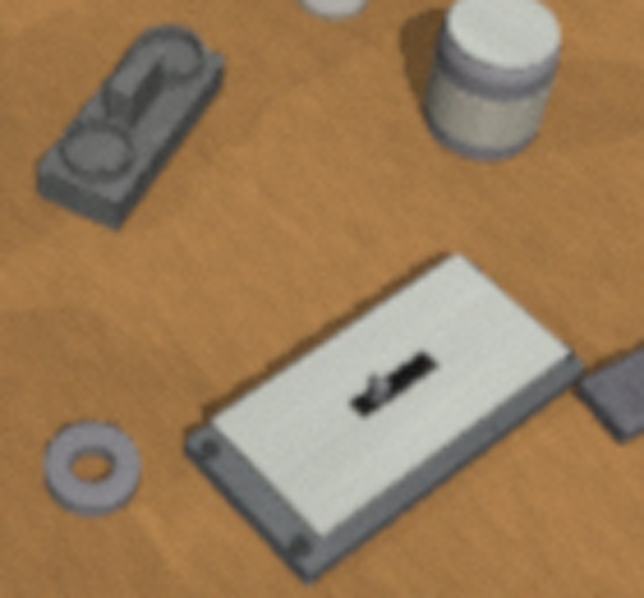

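Run:
```python
from h import *
ct=optics.calibration('top');cs=optics.calibration('side')
T=lambda u,v:(u/5.6+250-.4,v/5.6+170-.4)
S=lambda u,v:(u/4.6+250-.4,v/4.6+180-.4)
for n,t,s in [('fin',(158,240),(135,80)),('ringnear',(193,315),(97,150)),('ringfar',(115,173),(172,57)),('pin',(597,238),(378,380)),('slotmid',(588,217.5),(396,383)),('plat_nw',(490,72),(460,255)),('plat_ne',(633,52),(570,352)),('plat_se',(692,370),(322,535)),('plat_sw',(540,392),(212,422))]:
    print(n,*tri(ct,T(*t),cs,S(*s)))
m=np.array([atz(ct,*T(*p),.03) for p in [(137,125),(62,172),(180,378),(262,328)]])
print('block',m.mean(0),m, np.linalg.norm(np.diff(m,axis=0),axis=1))
for a,b in((0,3),(1,2)): d=m[a]-m[b];print(np.degrees(np.arctan2(d[1],d[0])))
m=np.array([atz(ct,*T(*p),.034) for p in [(490,72),(633,52),(692,370),(540,392)]])
print('plat',m.mean(0),np.linalg.norm(np.diff(m,axis=0),axis=1))
for a,b in((0,3),(1,2)): d=m[a]-m[b];print(np.degrees(np.arctan2(d[1],d[0])))
print(atz(ct,*T(588,217.5),.034),atz(ct,*T(597,238),.048))
m=np.array([atz(cs,*S(*p),.034) for p in [(460,255),(570,352),(322,535),(212,422)]]);print('platS',m.mean(0), atz(cs,*S(396,383),.034),atz(cs,*S(378,380),.048))
for a,b in((0,3),(1,2)): d=m[a]-m[b];print(np.degrees(np.arctan2(d[1],d[0])))
o=r.observe();Rm=cv2.Rodrigues(o['orientation'])[0];print(Rm, cv2.Rodrigues(np.array(optics.calibration('wrist')['rotation']))[0])
```

```text
fin [0.51707342 0.02025694 0.05655142] 0.00190567035727747
ringnear [0.47755637 0.00129012 0.03339295] 5.522008143333004e-05
ringfar [0.56062693 0.04432647 0.03287399] 0.0013872832308503595
pin [ 0.51209181 -0.227881    0.05209232] 0.001539503345230258
slotmid [ 0.52719184 -0.22638196  0.03567189] 4.8071642219216244e-05
plat_nw [ 0.61456735 -0.17452994  0.03322223] 0.0005771898888074224
plat_ne [ 0.6243025  -0.25796599  0.03162012] 0.0005079016272458164
plat_se [ 0.43762095 -0.28042908  0.03790006] 0.00031024435622219307
plat_sw [ 0.42836305 -0.19466435  0.0344401 ] 0.0009825661116231723
block [0.51603447 0.01929962 0.03      ] [[ 0.58961849  0.03071844  0.03      ]
 [ 0.56322649  0.07472246  0.03      ]
 [ 0.44194137  0.00971635  0.03      ]
 [ 0.46935152 -0.03795876  0.03      ]] [0.05131171 0.13760769 0.05499303]
29.728080202936937
28.19031287513381
plat [ 0.52594811 -0.22685483  0.034     ] [0.08364414 0.18697554 0.08736954]
6.197669622735245
7.3386755434700985
[ 0.52743007 -0.22663062  0.034     ] [ 0.51335868 -0.22895079  0.048     ]
platS [ 0.52636546 -0.22689867  0.034     ] [ 0.52811502 -0.22561745  0.034     ] [ 0.5135314 -0.2256341  0.048    ]
6.02854419715074
6.1281747976619
[[-9.09044843e-01  4.16696898e-01 -1.08119059e-03]
 [ 4.16698169e-01  9.09043558e-01 -1.56397731e-03]
 [ 3.31144846e-04 -1.87225565e-03 -9.99998192e-01]] [[ 0.41607939  0.87423417  0.25018506]
 [ 0.90932678 -0.39951935 -0.11622861]
 [-0.00165725  0.27586031 -0.96119631]]
```

The sizes fit: the block is about 138 x 54 mm and yawed about 29° at (0.516,0.020), and the platen is 187 x 86 mm at (0.526,-0.227), yaw about 6.3°. The pin sits near (0.513,-0.228) at about 50 mm height. I'm moving over the caddy.

>>> {"api": "apply_moves", "payload": {
  "dr": [
    [0,0,4],
    [0,0,8],
    [0,0,12],
    [0,0,16],
    [0,0,20]
  ],
  "travel": [
    [0.015,-0.034,0],
    [0.031,-0.069,0],
    [0.047,-0.104,0],
    [0.063,-0.139,0],
    [0.08,-0.174,0]
  ],
  "fingers": [1,1,1,1,1]
}}

```text
clock: 0.6
eef_pos: [0.34, 0.3921, 0.2213]
orientation: [-0.121, -3.138, 0.004]
ft_force: [0.8, -0.3, 0.5]
grip_width: 0.0871
```

>>> {"api": "apply_moves", "payload": {
  "dr": [
    [0,0,4],
    [0,0,8],
    [0,0,12],
    [0,0,16],
    [0,0,20]
  ],
  "travel": [
    [0.016,-0.034,0],
    [0.032,-0.069,0],
    [0.048,-0.104,0],
    [0.064,-0.139,0],
    [0.08,-0.174,0]
  ],
  "fingers": [1,1,1,1,1]
}}

```text
clock: 1.1
eef_pos: [0.4202, 0.2166, 0.2211]
orientation: [0.43, -3.111, 0.004]
ft_force: [0.4, -0.1, -0.3]
grip_width: 0.0867
```

>>> {"api": "apply_moves", "payload": {
  "dr": [
    [0,0,4],
    [0,0,8],
    [0,0,12],
    [0,0,14],
    [0,0,14]
  ],
  "travel": [
    [0.02,-0.04,-0.01],
    [0.04,-0.08,-0.02],
    [0.06,-0.12,-0.04],
    [0.08,-0.16,-0.05],
    [0.095,-0.195,-0.06]
  ],
  "fingers": [1,1,1,1,1]
}}

```text
clock: 1.6
eef_pos: [0.516, 0.0193, 0.1603]
orientation: [0.805, -3.036, 0.004]
ft_force: [0.2, 0.5, 1.2]
grip_width: 0.087
```

Run:
```python
from h import *
o=r.observe();c=optics.calibration('wrist');np.save('w1.npy',[1]);a=optics.snapshot('wrist');save('w1.png',a,None,1.4)
Rm=cv2.Rodrigues(o['orientation'])[0];print(o['eef_pos'],np.degrees(np.arctan2(Rm[1,1],Rm[0,1])),c)
for p in [(.516,.02,.068),(.516,.02,.03),(.513,-.2275,.048)]:print(np.array(proj(c,p))*1.4)
```

```text
[0.51603837 0.0193286  0.16027225] 119.71987921233276 {'fx': 311.10657720142495, 'fy': 311.10657720142495, 'cx': 281.205789789216, 'cy': 207.79855978468626, 'origin': array([ 0.4497697 , -0.01839608,  0.32189646]), 'rotation': array([1.49425641, 2.57661714, 0.35929751])}
[395.43218467 297.17554396]
[395.35138939 281.33692254]
[24.46225629 77.91968106]
```

View pics/w1.png

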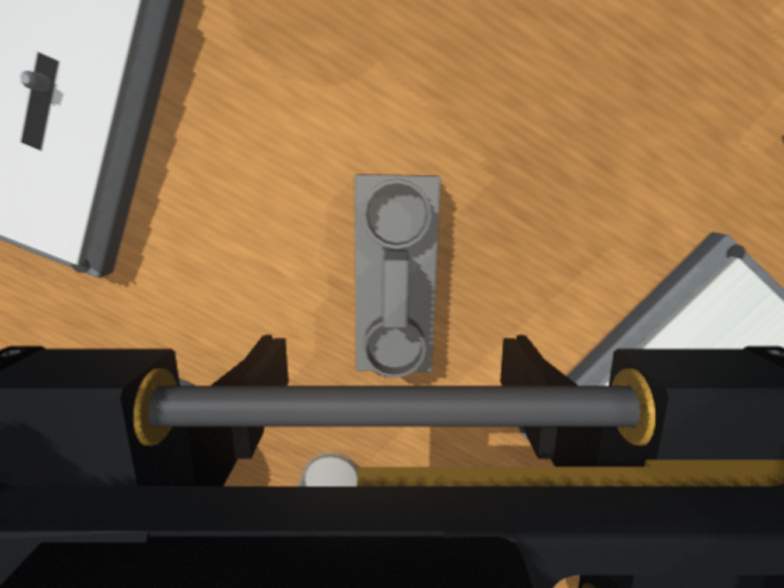

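The caddy lines up with the jaws, and its fin top is at (396,291). The block corners are near (356,175), (440,175), (432,371) and (356,371). The slim pin in foot_2's slot is at about (29,77).

Run:
```python
from h import *
a=cv2.imread('pics/w1.png')
c=optics.calibration('wrist');ct=optics.calibration('top')
W=lambda u,v:(u/1.4,v/1.4)
m=np.array([atz(c,*W(*p),.03) for p in [(356,175),(440,175),(432,371),(356,371)]]);print(m.mean(0),np.linalg.norm(np.diff(m,axis=0),axis=1))
d=(m[0]+m[1]-m[2]-m[3])/2;print(np.degrees(np.arctan2(d[1],d[0]))+180)
print('fin',atz(c,*W(396,291),.068), tri(c,W(396,291),ct,(158/5.6+249.6,240/5.6+169.6)))
print('pin',atz(c,*W(29,77),.048),tri(c,W(29,77),ct,(597/5.6+249.6,238/5.6+169.6)))
print('slot',[atz(c,*W(*p),.034) for p in [(49,56),(32,146)]])
# crops for look: fin & pin
A=cv2.resize(a[160:390,340:460],None,fx=2.5,fy=2.5);B=cv2.resize(a[40:160,0:90],None,fx=4.79,fy=4.79)
B=B[:A.shape[0]];A=A[:B.shape[0]];cv2.imwrite('pics/w1c.png',np.hstack([A,B]));print(A.shape,B.shape)
```

```text
[0.51753667 0.01404646 0.03      ] [0.05420746 0.13881139 0.05572125]
28.541057670395844
fin [0.51531969 0.01297616 0.068     ] (array([0.5231205 , 0.01917921, 0.03121811]), np.float64(0.0034390437044399726))
pin [ 0.51368583 -0.23054693  0.048     ] (array([ 0.51302688, -0.22851906,  0.05066227]), np.float64(0.00011627014879289798))
slot [array([ 0.49970152, -0.23412859,  0.034     ]), array([ 0.55482818, -0.22800631,  0.034     ])]
(575, 300, 3) (575, 431, 3)
```

View pics/w1c.png

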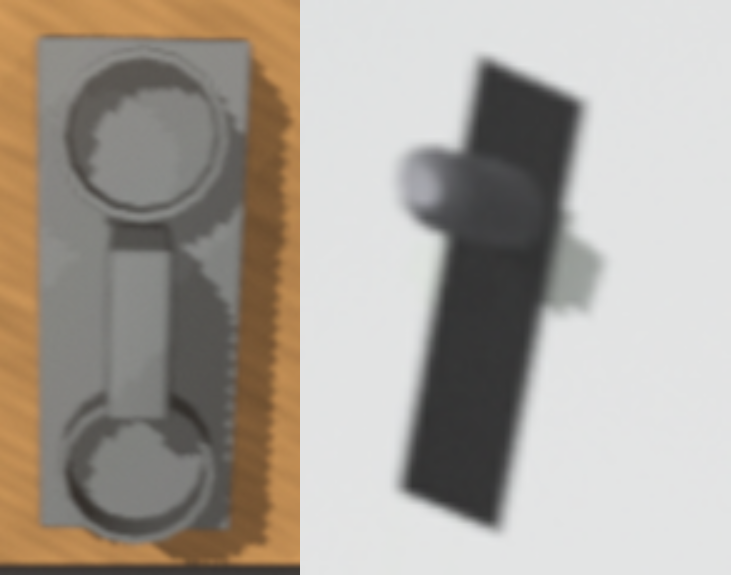

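>>> {"api": "apply_moves", "payload": {
  "dr": [
    [0,0,-1],
    [0,0,-1],
    [0,0,-1],
    [0,0,-1],
    [0,0,-1]
  ],
  "travel": [
    [0,-0.001,-0.03],
    [0.001,-0.002,-0.06],
    [0.001,-0.002,-0.09],
    [0.001,-0.002,-0.115],
    [0.001,-0.002,-0.123]
  ],
  "fingers": [1,1,1,1,1]
}}

```text
clock: 2.15
eef_pos: [0.518, 0.0129, 0.0338]
orientation: [0.773, -3.04, 0.007]
ft_force: [0.0, -0.1, -0.9]
grip_width: 0.087
```

>>> {"api": "apply_moves", "payload": {
  "dr": [
    [0,0,0],
    [0,0,0],
    [0,0,0],
    [0,0,0],
    [0,0,0]
  ],
  "travel": [
    [0,0,0],
    [0,0,0],
    [0,0,0],
    [0,0,0],
    [0,0,0]
  ],
  "fingers": [-0.4,-0.4,-0.5,-0.6,-0.7],
  "squeeze": 15
}}

```text
clock: 2.65
eef_pos: [0.5186, 0.0128, 0.0347]
orientation: [0.774, -3.042, 0.009]
ft_force: [0.2, 0.4, -0.2]
grip_width: 0.0547
```

>>> {"api": "apply_moves", "payload": {
  "dr": [
    [0,0,0],
    [0,0,0],
    [0,0,0],
    [0,0,0],
    [0,0,0]
  ],
  "travel": [
    [0,0,0],
    [0,0,0],
    [0,0,0],
    [0,0,0],
    [0,0,0]
  ],
  "fingers": [-1,-1,-1,-1,-1],
  "squeeze": 40
}}

```text
clock: 3.15
eef_pos: [0.5176, 0.0134, 0.0347]
orientation: [0.773, -3.04, 0.007]
ft_force: [-2.1, 2.1, 3.1]
grip_width: 0.0157
```

Gripped at 15.7 mm, which matches the 16 mm fin. Lifting.

>>> {"api": "apply_moves", "payload": {
  "dr": [
    [0,0,0],
    [0,0,0],
    [0,0,0],
    [0,0,0],
    [0,0,0]
  ],
  "travel": [
    [0,0,0.015],
    [0,0,0.03],
    [0,0,0.055],
    [0,0,0.08],
    [0,0,0.09]
  ],
  "fingers": [-1,-1,-1,-1,-1]
}}

```text
clock: 3.65
eef_pos: [0.5187, 0.0129, 0.1261]
orientation: [0.774, -3.043, 0.01]
ft_force: [1.2, 0.3, -3.8]
grip_width: 0.0155
```

Run:
```python
from h import *
o=r.observe();c=optics.calibration('wrist');a=optics.snapshot('wrist');t=optics.snapshot('side');
s=cv2.resize(t[150:240,215:350],None,fx=3,fy=3)
w=cv2.resize(a,None,fx=1.0,fy=1.0)
out=np.zeros((690,560,3),np.uint8)
save('w2.png',cv2.resize(a[100:300,180:400],None,fx=3,fy=3)); save('s2.png',t,(180,130,380,280),3)
Rm=cv2.Rodrigues(o['orientation'])[0];print(o['eef_pos'],Rm,np.degrees(np.arctan2(Rm[1,1],Rm[0,1])),o['ft_force'],o['grip_width'])
np.savez('w2.npz',R=c['rotation'],o=c['origin'],tcp=o['eef_pos'],Rm=Rm)
```

```text
[0.51873931 0.01291129 0.12605629] [[-8.78332111e-01 -4.78050933e-01  9.21004758e-05]
 [-4.78042118e-01  8.78314711e-01 -6.24522260e-03]
 [ 2.90464129e-03 -5.52940745e-03 -9.99980494e-01]] 118.55865931952854 [ 1.21771362  0.27316111 -3.78486395] 0.015461199058460518
```

View pics/w2.png

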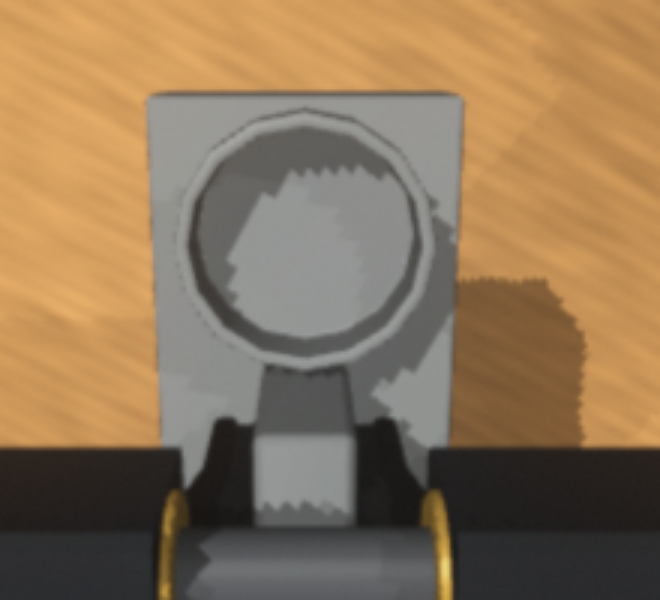

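The caddy is held and clear of the bench. Its near top edge runs (150,96)–(462,96), and the ring centre is at (305,240).

Run:
```python
from h import *
c=optics.calibration('wrist');o=r.observe();t=o['eef_pos'];Rm=cv2.Rodrigues(o['orientation'])[0]
W=lambda u,v:(u/3+180-.3,v/3+100-.3)
z=t[2]-.0347
for n,p,h in [('cornL',(149,97),.03),('cornR',(462,97),.03),('ring',(305,240),.044),('finend',(305,435),.068)]:
    q=atz(c,*W(*p),z+h);print(n,Rm.T@(q-t))
# required offset in tool frame: bore in tool x; pin candidates
```

```text
cornL [ 0.06963942 -0.02731185  0.0050521 ]
cornR [0.06968766 0.02695546 0.00477266]
ring [ 0.04722335 -0.00023289 -0.00915568]
finend [ 0.02257348 -0.00022753 -0.03323093]
```

The caddy is centred on the TCP within 1 mm, so wrist estimates can be used directly. I'm carrying it to the base, 15 mm beyond the pin along +x.

>>> {"api": "apply_moves", "payload": {
  "dr": [
    [0,0,-2],
    [0,0,-5],
    [0,0,-8],
    [0,0,-11],
    [0,0,-14]
  ],
  "travel": [
    [0.001,-0.015,0],
    [0.002,-0.045,0],
    [0.003,-0.08,0],
    [0.005,-0.115,0],
    [0.006,-0.15,0]
  ],
  "fingers": [-1,-1,-1,-1,-1]
}}

```text
clock: 4.25
eef_pos: [0.5236, -0.139, 0.1237]
orientation: [0.392, -3.112, 0.007]
ft_force: [0.7, 0.1, -4.5]
grip_width: 0.0154
```

>>> {"api": "apply_moves", "payload": {
  "dr": [
    [0,0,-3],
    [0,0,-6],
    [0,0,-8],
    [0,0,-8.2],
    [0,0,-8.2]
  ],
  "travel": [
    [0.001,-0.035,0],
    [0.002,-0.065,0],
    [0.003,-0.085,0],
    [0.004,-0.09,0],
    [0.004,-0.091,0]
  ],
  "fingers": [-1,-1,-1,-1,-1]
}}

```text
clock: 4.75
eef_pos: [0.527, -0.2301, 0.1228]
orientation: [0.166, -3.131, 0.004]
ft_force: [-0.3, 0.3, -3.8]
grip_width: 0.0158
```

Run:
```python
from h import *
a=optics.snapshot('wrist');b=optics.snapshot('top')
o=r.observe();c=optics.calibration('wrist')
Rm=cv2.Rodrigues(o['orientation'])[0];print(o['eef_pos'],Rm[:,2],np.degrees(np.arctan2(Rm[1,1],Rm[0,1])),o['ft_force'])
save('w3.png',a,(0,0,560,320),1.4)
```

```text
[ 0.52685579 -0.22856892  0.12310753] [-0.00668798 -0.00257304 -0.99997432] 96.19818898411604 [-0.05091647 -0.5535302  -3.68153344]
```

View pics/w3.png

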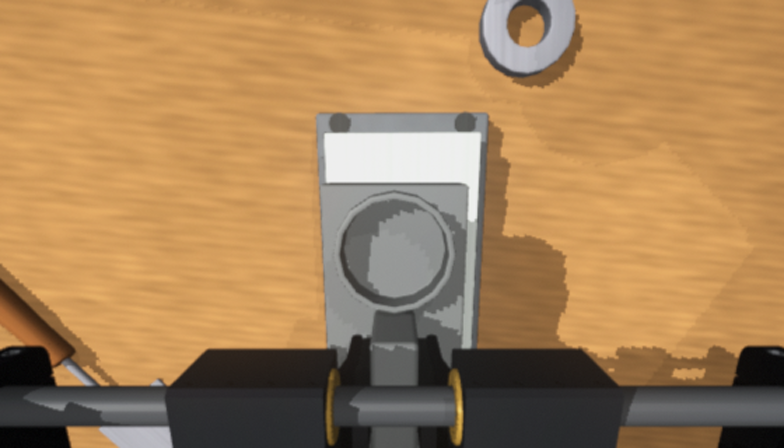

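The near platen edge is (325,133)–(480,133), parallel to the caddy edge (322,184)–(467,184). I'm computing the base centreline relative to the tool.

Run:
```python
from h import *
c=optics.calibration('wrist');o=r.observe();t=o['eef_pos'];Rm=cv2.Rodrigues(o['orientation'])[0]
W=lambda u,v:(u/1.4-.1,v/1.4-.1)
P=[atz(c,*W(*p),.034) for p in [(325,133),(480,133)]]
m=(P[0]+P[1])/2;d=P[0]-P[1];print(P,np.linalg.norm(d),'yaw',np.degrees(np.arctan2(d[1],d[0])),Rm.T@(m-t))
th=np.radians(6.3);ux=np.array([np.cos(th),np.sin(th),0]);ct=m+.093*ux
print('centre',ct,'pin est',ct-.0138*ux)
for p in [(322,184),(467,184)]:print(Rm.T@(atz(c,*W(*p),t[2]-.0047)-t))
```

```text
[array([ 0.43748126, -0.27668782,  0.034     ]), array([ 0.42833903, -0.1929394 ,  0.034     ])] 0.08424593703445739 yaw -83.77008265197414 [0.09345127 0.00409853 0.08974962]
centre [ 0.52534851 -0.22460832  0.034     ] pin est [ 0.51163185 -0.22612265  0.034     ]
[ 0.06978625 -0.02732326  0.00523369]
[0.06982649 0.02660803 0.00513495]
```

>>> {"api": "apply_moves", "payload": {
  "dr": [
    [0,0,0],
    [0,0,0],
    [0,0,0],
    [0,0,0],
    [0,0,0]
  ],
  "travel": [
    [0,0.002,-0.01],
    [0,0.003,-0.02],
    [0,0.003,-0.03],
    [0,0.003,-0.035],
    [0,0.003,-0.036]
  ],
  "fingers": [-1,-1,-1,-1,-1]
}}

```text
clock: 5.35
eef_pos: [0.5263, -0.2249, 0.0859]
orientation: [0.17, -3.128, 0.001]
ft_force: [0.6, 0.8, -4.1]
grip_width: 0.0158
```

>>> {"api": "apply_moves", "payload": {
  "dr": [
    [0,0,0],
    [0,0,0],
    [0,0,0],
    [0,0,0],
    [0,0,0]
  ],
  "travel": [
    [0,0,-0.001],
    [0,0,-0.002],
    [0,0,-0.003],
    [0,0,-0.004],
    [0,0,-0.004]
  ],
  "fingers": [-1,-1,-1,-1,-1]
}}

```text
clock: 5.85
eef_pos: [0.5266, -0.2252, 0.0825]
orientation: [0.17, -3.129, 0.002]
ft_force: [-0.2, 1.0, 0.0]
grip_width: 0.016
```

Contact: the force went from -4 to about 0 N at TCP z 0.0825, where 0.0827 was expected for the pin top. Sliding along -x with a light downward bias.

>>> {"api": "apply_moves", "payload": {
  "dr": [
    [0,0,0],
    [0,0,0],
    [0,0,0],
    [0,0,0],
    [0,0,0]
  ],
  "travel": [
    [-0.002,-0.0005,-0.0005],
    [-0.004,-0.001,-0.001],
    [-0.006,-0.001,-0.001],
    [-0.008,-0.0015,-0.001],
    [-0.009,-0.0015,-0.001]
  ],
  "fingers": [-1,-1,-1,-1,-1]
}}

```text
clock: 6.35
eef_pos: [0.5185, -0.2276, 0.0822]
orientation: [0.17, -3.132, 0.006]
ft_force: [3.3, -0.1, 2.1]
grip_width: 0.0158
```

>>> {"api": "apply_moves", "payload": {
  "dr": [
    [0,0,0],
    [0,0,0],
    [0,0,0],
    [0,0,0],
    [0,0,0]
  ],
  "travel": [
    [-0.001,0,-0.0005],
    [-0.002,0,-0.001],
    [-0.003,-0.0005,-0.001],
    [-0.004,-0.0005,-0.001],
    [-0.004,-0.0005,-0.001]
  ],
  "fingers": [-1,-1,-1,-1,-1]
}}

```text
clock: 6.85
eef_pos: [0.5135, -0.2277, 0.0805]
orientation: [0.17, -3.13, 0.004]
ft_force: [0.0, -0.0, -4.0]
grip_width: 0.0155
```

The force is back to free hanging at z 0.0805, below the pin top, so the bore is over the pin. Lowering gently.

>>> {"api": "apply_moves", "payload": {
  "dr": [
    [0,0,0],
    [0,0,0],
    [0,0,0],
    [0,0,0],
    [0,0,0]
  ],
  "travel": [
    [0,0,-0.001],
    [0,0,-0.002],
    [0,0,-0.003],
    [0,0,-0.004],
    [0,0,-0.004]
  ],
  "fingers": [-1,-1,-1,-1,-1]
}}

```text
clock: 7.35
eef_pos: [0.5135, -0.2276, 0.0764]
orientation: [0.17, -3.129, 0.003]
ft_force: [0.9, -0.0, -3.3]
grip_width: 0.0155
```

>>> {"api": "apply_moves", "payload": {
  "dr": [
    [0,0,0],
    [0,0,0],
    [0,0,0],
    [0,0,0],
    [0,0,0]
  ],
  "travel": [
    [0,0,-0.002],
    [0,0,-0.004],
    [0,0,-0.006],
    [0,0,-0.0075],
    [0,0,-0.0075]
  ],
  "fingers": [-1,-1,-1,-1,-1]
}}

```text
clock: 7.85
eef_pos: [0.5135, -0.2276, 0.0689]
orientation: [0.17, -3.129, 0.003]
ft_force: [-0.1, 0.1, -3.8]
grip_width: 0.0159
```

>>> {"api": "apply_moves", "payload": {
  "dr": [
    [0,0,0],
    [0,0,0],
    [0,0,0],
    [0,0,0],
    [0,0,0]
  ],
  "travel": [
    [0,0,0],
    [0,0,-0.001],
    [0,0,-0.003],
    [0,0,-0.005],
    [0,0,-0.006]
  ],
  "fingers": [-1,-1,-1,-1,-1],
  "squeeze": 55
}}

```text
clock: 8.35
eef_pos: [0.5135, -0.2276, 0.0636]
orientation: [0.17, -3.13, 0.004]
ft_force: [-3.0, 1.5, 7.2]
grip_width: 0.0157
```

>>> {"api": "apply_moves", "payload": {
  "dr": [
    [0,0,0],
    [0,0,0],
    [0,0,0],
    [0,0,0],
    [0,0,0]
  ],
  "travel": [
    [0,0,-0.001],
    [0,0,-0.002],
    [0,0,-0.002],
    [0,0,-0.002],
    [0,0,-0.002]
  ],
  "fingers": [-1,-1,-1,-1,-1]
}}

```text
clock: 8.85
eef_pos: [0.5136, -0.2277, 0.0627]
orientation: [0.17, -3.13, 0.004]
ft_force: [-2.5, 1.2, 7.9]
grip_width: 0.0156
```

>>> {"api": "apply_moves", "payload": {
  "dr": [
    [0,0,0],
    [0,0,0],
    [0,0,0],
    [0,0,0],
    [0,0,0]
  ],
  "travel": [
    [0,0,-0.001],
    [0,0,-0.002],
    [0,0,-0.003],
    [0,0,-0.004],
    [0,0,-0.004]
  ],
  "fingers": [-1,-1,-1,-1,-1]
}}

```text
clock: 9.35
eef_pos: [0.5136, -0.2277, 0.0626]
orientation: [0.171, -3.131, 0.006]
ft_force: [-6.9, 2.3, 27.6]
grip_width: 0.0155
```

Hard stop: z is unchanged at 0.0626 while the force rose to 27.6 N. A last visual check before handing in.

Run:
```python
from h import *
b=optics.snapshot('side');o=r.observe();print(o['eef_pos'],o['ft_force'],o['grip_width'])
save('s9.png',b,None,1.4)
```

```text
[ 0.51359933 -0.227692    0.06256381] [-6.78948159  3.75306411 27.08580168] 0.015530162159060447
```

View pics/s9.png

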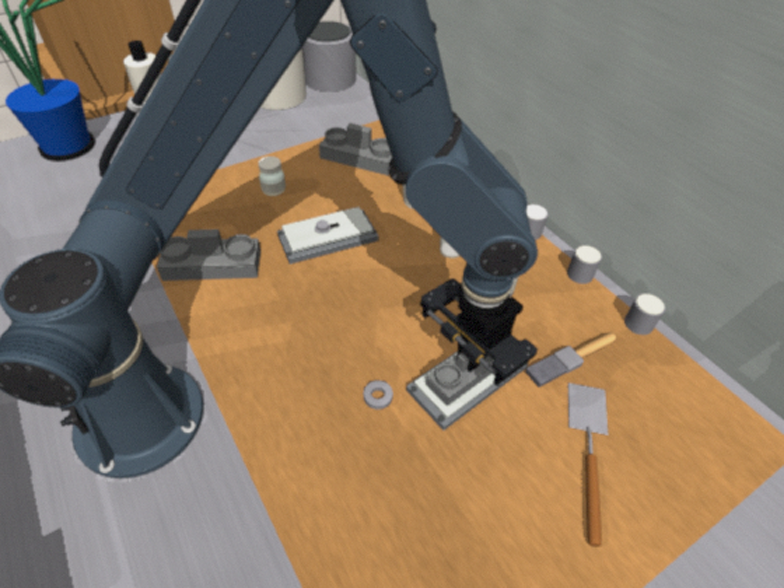

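The caddy sits flat and lengthwise on the right base at about (452,378), still gripped. The bystanders in view stand where they were.

```bash
python3 -c "
from workcell import r
print(r.job_done())"
```

```text
the job is handed in; nothing more can be done
None
```

The small caddy is seated over the pin on the right-hand base (foot_2), pressed to the spring stop and still gripped. I handed the job in at about 9.4 s of the 53 s allowed.

- **Choice:** The slim pin showed in the right-hand base and the thick bolt in the left-hand one. The caddy between the bases measured about 138 x 55 mm, against 140 x 56 mm given. The two larger caddies were left alone.
- **Drop onto the pin:** I set the caddy down about 15 mm beyond the pin. It touched the pin's top at a TCP height of 82.5 mm, where 82.7 mm was expected. Sliding it back, the load went off and it dropped on at about (0.5135, -0.228). It then went down freely to platen level.
- **Press:** The TCP stopped at 62.6 mm, where 62.7 mm was expected for the full 6 mm of travel. It stayed there while the wrist force rose to about 27 N. Grip opening was 15.5 mm, so the fin had not slipped.
- **Last picture:** It shows the caddy flat and lengthwise on the base and the things in view unmoved. The arm hides the pot and tin and most of the beaker, so I did not see those again.
- **Disagreement:** The cameras differed by up to about 6 mm in y for the base centreline. I used values between them, and the bore still found the pin.

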